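Prop the bench calculator on its desk stand

ROBOT

A 6-joint arm with a two-finger parallel gripper is mounted at the origin on a cart in front of the work surface, level with it; the furniture and walls round the work are solid. World frame = base frame: x ahead of the robot, y to its left, z up, the work surface at z = 0. Lengths are in m, angles in rad, forces in N, time in s.
With the tool pointing down it reaches from about 0.25 to 0.725 m from the base axis. Payload 4 kg.
Tool frame: the origin (TCP) lies on the centre line of the jaws, within the pads' length; the fingertips stand 22 mm ahead of it and the grasp point (between the pads) lies 3 mm ahead of it; z points along the fingers, y is the line along which they close (so a half turn about z gives the same grasp; the last joint's range is limited). The gripper opens to 85 mm and grips with 20 to 120 N. Pads are 22 mm wide; open, the fingers measure 114 mm over their backs; the gripper's body (76 mm by 85 mm) begins 54 mm behind the grasp point. The pads swing forward as they close: fully open they stand 13 mm farther back than shut.
Start: joints at [1.25, 0.241, 0.005, 1.335, 0, 1.571], TCP at [0.158, 0.474, 0.253] pointing down, gripper open.
Joint ranges: [-2.72, 2.72], [-1.05, 1.87], [-1.09, 1.28], [-1.99, 2.15], [-1.42, 1.44], [-3.14, 3.14]. Speed limits (rad/s): [2.79, 2.79, 3.14, 3.14, 3.14, 3.14].

INTERFACE

Orientations are given as a unit quaternion [x, y, z, w].
In Python, from workcell import bot gives the robot as it stands.
- The arm moves only by the shell command python3 -m inch 'ROWS'. ROWS is JSON, one flat list of numbers, 7 for each row, row after row: the shift along the world's x, y, z in mm, then the turn, a rotation vector about the world's x, y, z in rad, then the opening in per cent of the stroke, from 0 (shut) to 100 (fully open). A call has 1 to 8 rows; each row is the pose to reach, as a shift and turn from the pose commanded when the call began; what a row does not reach only later rows make up. A row lasts 1/12 s, in which the tool goes at most 41.7 mm and 7.16 degrees, less where a joint would pass 70% of its speed; a pose out of reach is approached as far as the arm can. A call with a gripper value outside its range is refused whole. The fingers move at their own pace and stop on an object; the grip force is fixed at half the most. Time passes only in rows, so rows that repeat a pose let the fingers close. It gives the time, the measured TCP pose, the force, the opening and the grip force at its end, in the units of the state.
- bot.get_obs(): the state, without advancing time (a new reading comes with each control period).
- bot.camera(name): name is "side" or "top"; returns the picture (420x560x3 uint8, blue, green, red); there is no depth.
- bot.camera_info(name): a dict with "intrinsics" (3x3 intrinsics, pixels), "distortion" ([k1, k2, p1, p2, k3] as OpenCV has them; the pictures are not rectified), "camera_from_world" (4x4, takes a point from world to camera coordinates). Camera axes: x right, y down, z forward; pixel columns grow to the right and rows downward; lengths in m; the calibration is good to about 2 mm. A picture is of the moment at which its call begins. camera_info takes no time and is no camera call.
- bot.job_done(): hands the job in; it is judged then, once.
Trained networks look in the newest picture that a camera, given by its name, has taken for a name from the list of things; names that differ only in an ending like _2 or _b are one class to them, and where a whole thing is asked for, a point or a joint stands for the part that bears it (a point fixed in the world has none). Each returns a list of dicts, best first, with "confidence" (0 to 1); they miss things now and then, are a little off and sometimes report something else, mostly with a low value. They report only what shows in the picture. A call takes as long as a camera call.
- bot.silhouettes(camera, target): "mask" (420x560 bool, what is visible of it) and "uv" ([column, row] in pixels, amid what is visible of it).
- bot.spot_point(camera, target): "uv" ([column, row] in pixels: a listed point, or the origin of a listed thing).
The state is a dict: "clock": time; "joint_pos": joint angles; "joint_vel": joint speeds; "tau": joint torques, N m; "eef_pos": TCP position; "tool_rot": TCP orientation; "ft_force": force on the tool from outside, world axes, zero at the start; "ft_torque": the same for the moment, N m; "grip_width": finger opening in m; "grasp_force": force on a finger pad.
Only numpy, scipy, OpenCV 4.12 (cv2) and the standard library are available. Lean on these libraries where they do the work, as an engineer would, in place of code of your own. Each camera call takes 0.05 s, during which the arm holds its last target. There are 200 camera calls.

TASK

Take the calculator out of the wire sorter and lean it on the sloped desk stand so that it can be read: resting on the ledge, its back against the backstop, display end up, keys facing out, squarely and in the middle of the stand. Leave the memo pad in the sorter.

Things in the scene. Friction and masses are not known exactly. Their poses are not given: they have to be found in the camera images.
- calculator_center (a point): centre of the black calculator, a slab 115 long x 70 wide x 14 mm thick over the keys (case 11 mm), about 0.12 kg. It starts on its short end in one slot of the sorter, taller than the memo pad. x: along its length to the display end (up at the start); y: across its width; z: out of the keys (at the start to the sorter's front). Pinch its top 40 mm across the thickness
- memo_center (a point): centre of the square yellow memo pad, 75 x 74 x 14 mm, standing on edge in the other slot of the sorter; z out of its face. It stays there
- stand: fixed stand of bare aluminium sheet, 110 mm wide. Origin: centre of underside; z up, front is -x. The backstop leans back 20 degrees (top to +x), 75 mm up the slope; its foot is the line x -20, z 16 mm, its top x +6, z 86. The ledge, square to it, rises to the front: 26 mm deep to an 8 mm high lip. Seated calculator: centre at x -6, y 0, z 72, its top 40 mm past the backstop's
- sorter: fixed sorter: grey base plate 120 x 94 x 6 mm with two slots, each between two upright steel wire hoops 48 mm high. Origin: centre of underside; z up, front is -x. The slots lie at x -30 and +30 mm, run along y, are 18 mm wide; things stand in them on the base plate (6 mm up). Which slot holds the calculator varies
- monitor_a: fixed computer monitor to the left of the work, an obstacle for the arm: screen 440 mm wide, from 80 to 410 mm above the worktop, facing the robot. Origin: on the worktop under its middle; z up, front is -x. The screen fills x -31 to +15 mm, y -220 to +220 mm; its round foot lies below. Pass in front of it

How it is judged:
By the outcome, as a careful person would: the job done as asked, in the order asked, and still so for the second after the job is handed in, with the robot touching nothing.
It also fails if it takes over 40 s, if anything falls off the work surface, if the arm or the gripper's body presses on something with over 40 N, if the wrist force passes 120 N, or if a joint passes its speed limit or range.

## Working session

There is one attempt and no reset: what is moved stays moved. The work goes in short steps, Python scripts to look and compute and a shell command to move; the robot and the scene stay as the last step left them, time stands still between calls to the robot, and variables do not carry over. Pictures are saved under pics/ and viewed, at most 10 in all, crops included, and the job is handed in when it is done.

```bash
ls; mkdir -p pics; python3 - <<'E'
from workcell import bot
import cv2,numpy as np
for c in("side","top"):
    im=bot.camera(c); cv2.imwrite(f"pics/{c}0.png",im)
    i=bot.camera_info(c); T=np.array(i["camera_from_world"]); print(c,(-T[:3,:3].T@T[:3,3]).round(3),T[2,:3].round(2))
    for t in("calculator_center","memo_center","stand","sorter","monitor_a"):
        print(t,[(np.round(d["uv"],1).tolist(),round(d["confidence"],2)) for d in bot.spot_point(c,t)[:3]])
o=bot.get_obs();print(o["clock"],o["eef_pos"],o["tool_rot"])
E
```

```text
pics
side [ 0.835 -0.358  0.897] [-0.31  0.32 -0.9 ]
calculator_center [([180.2, 261.5], 0.71)]
memo_center [([166.7, 237.0], 0.61)]
stand [([242.8, 314.8], 0.61)]
sorter [([178.0, 260.5], 0.76)]
monitor_a [([182.1, 263.0], 0.39)]
top [ 0.389 -0.076  0.979] [ 0.15 -0.01 -0.99]
calculator_center [([365.4, 226.8], 0.63)]
memo_center [([359.3, 250.9], 0.84)]
stand [([353.6, 161.0], 0.74)]
sorter [([361.7, 239.9], 0.57)]
monitor_a []
0.6 [0.15766187 0.47448121 0.25331231] [ 1.59739924e-01  9.87159134e-01 -1.20524016e-05 -4.88424075e-06]
```

View pics/side0.png

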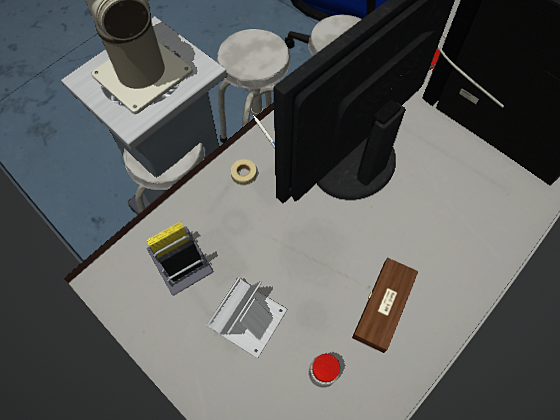

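View pics/top0.png

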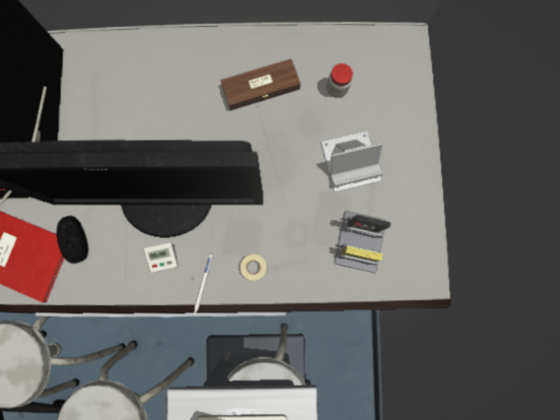

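Top view shows the sorter at about (361,240), with the calculator in the rear slot (365,225) and the memo in the front slot (360,253). The stand is at (353,160), and both fixtures are turned slightly. Next I'll triangulate and enlarge.

```bash
cat > h.py <<'E'
from workcell import bot
import cv2,numpy as np
I={c:bot.camera_info(c) for c in("side","top")}
def P(c): return np.array(I[c]["intrinsics"],float),np.array(I[c]["distortion"],float),np.array(I[c]["camera_from_world"],float)
def proj(c,X):
    K,D,T=P(c); return cv2.projectPoints(np.asarray(X,float).reshape(-1,3),cv2.Rodrigues(T[:3,:3])[0],T[:3,3],K,D)[0][:,0]
def plane(c,uv,z):
    K,D,T=P(c); n=cv2.undistortPoints(np.array(uv,float).reshape(-1,1,2),K,D)[:,0]
    d=np.c_[n,np.ones(len(n))]@T[:3,:3]; o=-T[:3,:3].T@T[:3,3]
    return o+d*((z-o[2])/d[:,2])[:,None]
def tri(a,b):
    p=[]
    for c,uv in(("side",a),("top",b)):
        K,D,T=P(c); p.append((T[:3],cv2.undistortPoints(np.array(uv,float).reshape(1,1,2),K,D).reshape(2,1)))
    X=cv2.triangulatePoints(p[0][0],p[1][0],p[0][1],p[1][1])[:,0]; return X[:3]/X[3]
def crop(c,box,name,im=None,f=5):
    im=bot.camera(c) if im is None else im
    x,y,w,h=box; cv2.imwrite(name,cv2.resize(im[y:y+h,x:x+w],None,fx=f,fy=f,interpolation=cv2.INTER_CUBIC))
E
python3 - <<'E'
from h import *
for n,a,b in(("calc",(180.2,261.5),(365.4,226.8)),("memo",(166.7,237),(359.3,250.9)),("stand",(242.8,314.8),(353.6,161)),("sorter",(178,260.5),(361.7,239.9))):
    print(n,tri(a,b).round(4),plane("top",b,0).round(4),plane("side",a,0).round(4))
s=cv2.imread("pics/side0.png");t=cv2.imread("pics/top0.png")
a=cv2.resize(s[215:365,135:295],None,fx=4,fy=4,interpolation=2)[:600]
b=cv2.resize(t[125:280,310:400],None,fx=4,fy=4,interpolation=2)[:600]
cv2.imwrite("pics/c1.png",a);cv2.imwrite("pics/c2.png",b)
E
```

```text
calc [ 0.4833 -0.2691  0.0547] [[ 0.4897 -0.2791  0.    ]] [[ 0.4596 -0.2646  0.    ]]
memo [ 0.4318 -0.2537  0.0663] [[ 0.4368 -0.2633  0.    ]] [[ 0.3975 -0.2485  0.    ]]
stand [ 0.6351 -0.2552  0.019 ] [[ 0.6396 -0.2592  0.    ]] [[ 0.6311 -0.2525  0.    ]]
sorter [ 0.4599 -0.2674  0.012 ] [[ 0.4608 -0.2696  0.    ]] [[ 0.4547 -0.2663  0.    ]]
```

View pics/c1.png

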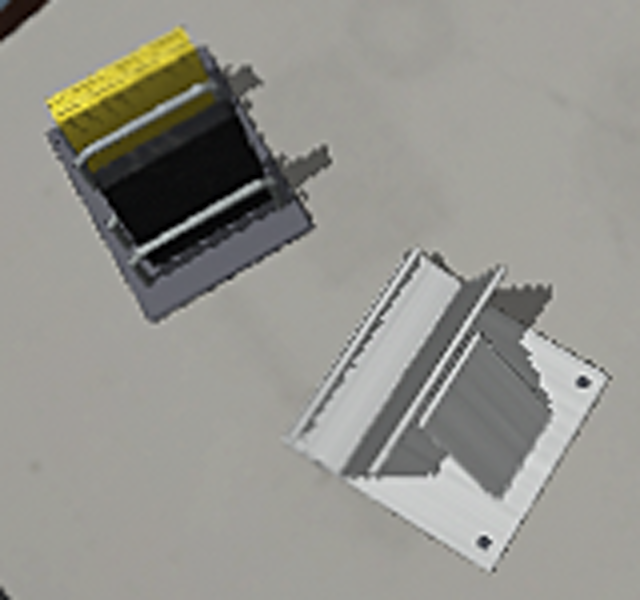

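View pics/c2.png

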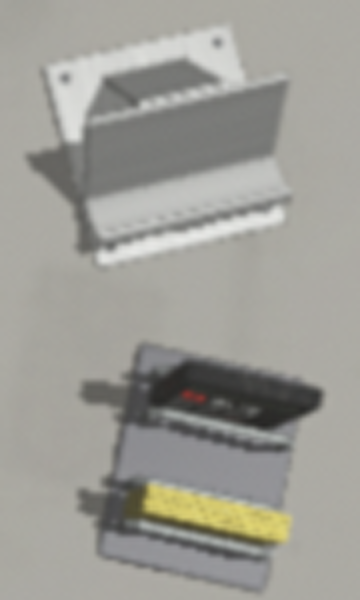

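Crop c1 and c2 show the sorter plate corners, the stand's backstop top edge (c2: 85,122 to 290,78) and its lip. I'll fit planar poses to these points.

```bash
cat > fit.py <<'E'
from h import *
from scipy.optimize import least_squares
def W(p,X):
    c,s=np.cos(p[2]),np.sin(p[2]); X=np.atleast_2d(X)
    return np.c_[p[0]+c*X[:,0]-s*X[:,1],p[1]+s*X[:,0]+c*X[:,1],X[:,2]]
def s(u,v): return "side",135+(u+.5)/4-.5,215+(v+.5)/4-.5
def t(u,v): return "top",310+(u+.5)/4-.5,125+(v+.5)/4-.5
SO=[(t(138,343),(60,47,6)),(t(98,553),(-60,47,6)),(t(265,590),(-60,-47,6)),(s(153,320),(60,-47,6)),(s(313,224),(60,47,6)),(s(50,130),(-60,-47,6))]
ST=[(t(85,122),(6,55,86)),(t(290,78),(6,-55,86)),(s(372,472),(6,-55,86)),(s(505,268),(6,55,86)),(s(290,440),(-42,-55,32)),(s(416,250),(-42,55,32)),(t(290,200),(-42,-55,32))]
if __name__=="__main__":
  for n,M,p0 in(("sorter",SO,(.46,-.267,-.2)),("stand",ST,(.635,-.255,.2))):
    X=np.array([m[1] for m in M])/1e3
    def r(p): return np.concatenate([proj(m[0][0],W(p,x))[0]-m[0][1:] for m,x in zip(M,X)])
    q=least_squares(r,p0,loss="soft_l1"); print(n,q.x.round(4),np.degrees(q.x[2]).round(1)); print(r(q.x).reshape(-1,2).round(1).tolist())
E
python3 fit.py
python3 - <<'E'
from h import *
for c in("side","top"):
    bot.camera(c)
    for t in("calculator_center","memo_center","stand"):
        d=bot.silhouettes(c,t)
        if d: np.save(f"m_{c}_{t}.npy",d[0]["mask"]); print(c,t,d[0]["confidence"],cv2.boundingRect(d[0]["mask"].astype(np.uint8)),d[0]["mask"].sum())
E
```

```text
sorter [ 0.4574 -0.2634 -0.2331] -13.4
[[-0.3, -0.2], [-1.0, 0.8], [-0.6, 0.7], [-0.3, 0.8], [0.9, 0.5], [-1.0, 0.8]]
stand [ 0.635  -0.2523  0.2064] 11.8
[[0.4, 0.5], [0.1, 0.5], [-1.6, 0.0], [-0.4, -0.4], [0.9, 0.2], [2.2, -0.0], [-0.1, -2.2]]
side calculator_center 0.75 (159, 240, 43, 41) 1010
side memo_center 0.83 (147, 223, 41, 35) 655
side stand 0.79 (207, 278, 80, 79) 3544
top calculator_center 0.64 (347, 215, 44, 18) 488
top memo_center 0.65 (341, 246, 41, 16) 381
top stand 0.76 (321, 132, 61, 60) 2603
```

```bash
cat > calc.py <<'E'
from h import *
from fit import W
from scipy.optimize import minimize
from scipy.spatial.transform import Rotation as R
M={c:np.load(f"m_{c}_calculator_center.npy").astype(float) for c in("side","top")}
B=np.array([(x,y,z) for x in(-.007,.007) for y in(-.035,.035) for z in(0,.115)])
def cost(p,full=False):
    X=R.from_euler("ZY",[p[2],p[3]]).apply(B)+[p[0],p[1],.006]; L=[]
    for c in M:
        h=cv2.convexHull(proj(c,X).astype(np.float32)); g=np.zeros((420*8,560*8),np.uint8) if 0 else None
        x0,y0=(140,220) if c=="side" else(330,200); f=8
        g=np.zeros((80*f,80*f),np.uint8); cv2.fillPoly(g,[np.round((h[:,0]-[x0-.5,y0-.5])*f).astype(int)],1)
        g=cv2.resize(g.astype(float),(80,80),interpolation=cv2.INTER_AREA); m=M[c][y0:y0+80,x0:x0+80]
        L.append(1-np.minimum(g,m).sum()/np.maximum(g,m).sum())
    return L if full else sum(L)
for th in(-.1,0,.1):
  q=minimize(cost,[.487,-.27,-.23,th],method="Nelder-Mead",options=dict(initial_simplex=[[.487,-.27,-.23,th],[.493,-.27,-.23,th],[.487,-.262,-.23,th],[.487,-.27,-.13,th],[.487,-.27,-.23,th+.07]]))
  print(q.x.round(4),cost(q.x,1))
print("slot",W((.4574,-.2634,-.2331),[.03,0,0]))
E
python3 calc.py
```

```text
[ 0.4913 -0.2694 -0.2195 -0.0305] [np.float64(0.1818355251443543), np.float64(0.09653334894887866)]
[ 0.4911 -0.2698 -0.2076 -0.027 ] [np.float64(0.17965293450126862), np.float64(0.09827737226277378)]
[ 0.4912 -0.2692 -0.2001 -0.0274] [np.float64(0.17897948501908523), np.float64(0.10126545284507704)]
slot [[ 0.48658865 -0.27032984  0.        ]]
```

```bash
python3 -m inch '[16,-37,0,0,0,-0.074,40, 33,-74,0,0,0,-0.148,40, 49,-111,0,0,0,-0.222,40, 66,-148,0,0,0,-0.296,40, 82,-185,0,0,0,-0.37,40, 99,-222,0,0,0,-0.444,40, 115,-259,0,0,0,-0.518,40, 132,-298,0,0,0,-0.59,40]'
```

```text
clock: 1.67
eef_pos: [0.2896, 0.1757, 0.2536]
tool_rot: [0.441, 0.898, 0.001, 0.0]
ft_force: [1.4, 0.3, 0.0]
grip_width: 0.0341
grasp_force: 0.0
```

```bash
python3 -m inch '[16,-37,0,0,0,-0.074,40, 33,-74,0,0,0,-0.148,40, 49,-111,0,0,0,-0.222,40, 66,-148,0,0,0,-0.296,40, 82,-185,0,0,0,-0.37,40, 99,-222,0,0,0,-0.444,40, 115,-259,0,0,0,-0.518,40, 132,-298,0,0,0,-0.59,40]'
```

```text
clock: 2.33
eef_pos: [0.4213, -0.122, 0.2536]
tool_rot: [0.683, 0.73, 0.0, 0.0]
ft_force: [0.8, 0.6, 0.3]
grip_width: 0.034
grasp_force: 0.0
```

```bash
python3 -m inch '[16,-37,0,0,0,-0.074,40, 33,-74,0,0,0,-0.148,40, 49,-111,0,0,0,-0.222,40, 66,-148,0,0,0,-0.3,40, 66,-148,0,0,0,-0.3,40, 66,-148,0,0,0,-0.3,40]'; python3 -c "
from workcell import bot;o=bot.get_obs();print(o['joint_pos'],o['tool_rot'],o['grip_width'])"
```

```text
clock: 2.83
eef_pos: [0.4871, -0.2697, 0.2517]
tool_rot: [0.784, 0.62, -0.0, -0.001]
ft_force: [-0.4, -0.2, 0.1]
grip_width: 0.0341
grasp_force: 0.0
[-5.05806373e-01  3.56498746e-01  1.60532193e-01  1.37699091e+00
  1.17222072e-04  1.29765981e+00] [ 7.84402620e-01  6.20251045e-01 -3.62658231e-04 -1.01957782e-03] 0.03409011442315422
```

```bash
python3 -m inch '[1,0,-40,0,0,0,40, 1,0,-80,0,0,0,40, 1,0,-110,0,0,0,40, 1,0,-130,0,0,0,40, 1,0,-143,0,0,0,40, 1,0,-143,0,0,0,40, 1,0,-143,0,0,0,40]'; python3 - <<'E'
from h import *
a=bot.camera("side")[210:300,120:230];b=bot.camera("top")[190:280,310:420]
cv2.imwrite("pics/g1.png",np.hstack([cv2.resize(i,(400,327),interpolation=2) for i in(a,b)]))
E
```

```text
clock: 3.42
eef_pos: [0.4874, -0.2666, 0.1104]
tool_rot: [0.783, 0.622, -0.0, -0.001]
ft_force: [0.2, 1.6, 2.0]
grip_width: 0.0342
grasp_force: 0.0
```

View pics/g1.png

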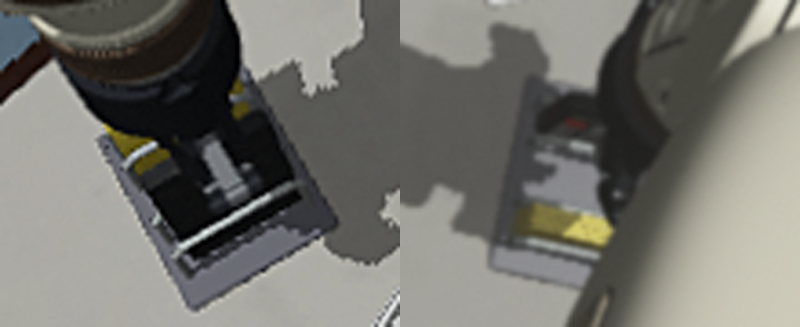

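The picture shows the rear finger behind the calculator near mid-width (left half at about 222,175), with the calculator between the jaws. I'll close.

```bash
python3 -m inch '[0,0,-2,0,0,0,10, 0,0,-2,0,0,0,0, 0,0,-2,0,0,0,0, 0,0,-2,0,0,0,0, 0,0,-2,0,0,0,0, 0,0,-2,0,0,0,0]'
```

```text
clock: 4.02
eef_pos: [0.489, -0.2683, 0.1097]
tool_rot: [0.784, 0.621, 0.001, 0.001]
ft_force: [0.5, 0.1, 6.2]
grip_width: 0.0104
grasp_force: 59.3
```

```bash
python3 -m inch '[0,0,15,0,0,0,0, 0,0,35,0,0,0,0, 0,0,65,0,0,0,0, 0,0,100,0,0,0,0, 0,0,130,0,0,0,0, 0,0,130,0,0,0,0, 0,0,130,0,0,0,0]'; python3 - <<'E'
from h import *
from scipy.spatial.transform import Rotation as R
o=bot.get_obs(); print(o["eef_pos"],R.from_quat(o["tool_rot"]).as_matrix().round(3))
# target: stand fit
p=(.635,-.2523,.2064)
S=R.from_euler("z",p[2])
for tilt in(0,10,20):
    t=np.radians(tilt)
    up=S.apply([np.sin(t),0,np.cos(t)]); y=S.apply([np.cos(t),0,-np.sin(t)]) # tool y along stand +x
    Rt=np.c_[np.cross(y,-up),y,-up]
    c=S.apply([-.006,0,.072])+[p[0],p[1],0]
    rv=(R.from_matrix(Rt)*R.from_quat(o["tool_rot"]).inv()).as_rotvec()
    print(tilt,(c+.0445*up).round(4),rv.round(3),np.degrees(np.linalg.norm(rv)))
a=bot.camera("side");b=bot.camera("top")
cv2.imwrite("pics/l1.png",np.hstack([cv2.resize(i[150:330,100:300],(400,360),interpolation=2) for i in(a,)]+[cv2.resize(b[100:280,260:460],(400,360),interpolation=2)]))
E
```

```text
clock: 4.6
eef_pos: [0.4888, -0.2685, 0.2401]
tool_rot: [0.784, 0.621, 0.001, 0.002]
ft_force: [0.7, 0.5, -1.8]
grip_width: 0.01
grasp_force: 58.8
[ 0.48876487 -0.26846196  0.24011314] [[ 0.228  0.974  0.003]
 [ 0.974 -0.228 -0.002]
 [-0.001  0.004 -1.   ]]
0 [ 0.6291 -0.2535  0.1165] [0.001 0.004 0.437] 25.0129336602449
10 [ 0.6367 -0.2519  0.1158] [0.003 0.18  0.435] 26.982245077225908
20 [ 0.644  -0.2504  0.1138] [0.005 0.356 0.432] 32.050558863039186
```

View pics/l1.png

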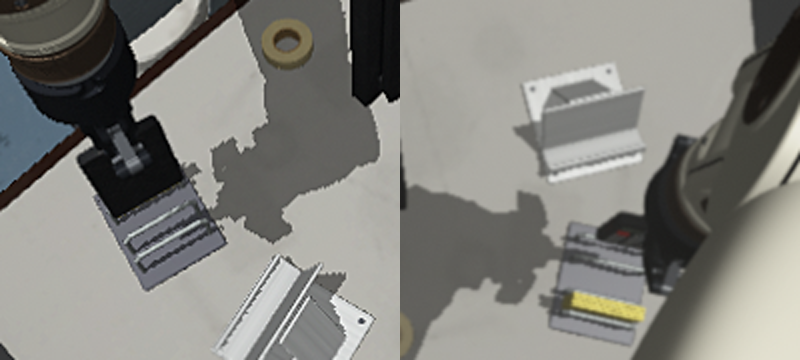

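```bash
python3 -m inch '[24,3,0,0,0.05,0.06,0, 48,6,-5,0,0.1,0.12,0, 72,9,-15,0,0.15,0.18,0, 96,12,-25,0,0.2,0.24,0, 120,15,-35,0,0.25,0.3,0, 144,17,-50,0,0.3,0.36,0, 167,20,-65,0.005,0.356,0.432,0, 167,20,-65,0.005,0.356,0.432,0]'; python3 -m inch '[0,0,0,0,0,0,0,0,0,0,0,0,0,0,0,0,0,0,0,0,0]'; cat > see.py <<'E'
from h import *
import sys
from scipy.spatial.transform import Rotation as R
o=bot.get_obs(); p=(.635,-.2523,.2064); S=R.from_euler("z",p[2])
Rt=R.from_quat(o["tool_rot"]).as_matrix()
print("tcp in stand mm",(S.inv().apply(o["eef_pos"]-np.array([p[0],p[1],0]))*1e3).round(1),"tool z",S.inv().apply(Rt[:,2]).round(3),"tool y",S.inv().apply(Rt[:,1]).round(3),"j",np.round(o["joint_pos"],2))
# box expected
B=np.array([(y,t,z) for y in(-.035,.035) for t in(-.0055,.0055) for z in(.1037-.115,.1037)])
X=B@Rt.T+o["eef_pos"]
C=S.apply(np.array([(-20,-55,16),(-20,55,16),(6,55,86),(6,-55,86)])/1e3)+[p[0],p[1],0]
L=S.apply(np.array([(-42,-55,32),(-42,55,32),(-44.4,55,25),(-44.4,-55,25)])/1e3)+[p[0],p[1],0]
out=[]
for c,(x,y) in(("side",(180,240)),("top",(300,90))):
    im=bot.camera(c); cr=cv2.resize(im[y:y+130,x:x+130],(520,520),interpolation=2)
    if len(sys.argv)>2:
      for Q,col in((X[[0,2,6,4]],(0,255,0)),(X[[1,3,7,5]],(255,255,0)),(C,(0,0,255)),(L,(255,0,255))):
        q=np.round((proj(c,Q)-[x,y]+.5)*4-.5).astype(int)
        cv2.polylines(cr,[q],True,col,1)
    out.append(cr[:, :400] if c=="side" else cr[:,60:460])
cv2.imwrite(sys.argv[1],np.hstack(out))
E
python3 see.py pics/p1.png 1
```

```text
clock: 5.37
eef_pos: [0.6556, -0.2453, 0.1615]
tool_rot: [0.618, 0.765, -0.139, -0.118]
ft_force: [0.1, -0.0, -3.9]
grip_width: 0.0102
grasp_force: 59.0
clock: 5.62
eef_pos: [0.6543, -0.2483, 0.1734]
tool_rot: [0.621, 0.764, -0.136, -0.111]
ft_force: [0.5, 0.1, -0.5]
grip_width: 0.0099
grasp_force: 59.1
tcp in stand mm [ 19.7  -0.  173.4] tool z [-0.346  0.001 -0.938] tool y [ 0.938 -0.001 -0.346] j [-0.3   1.04  1.14  1.98 -0.17  1.1 ]
```

View pics/p1.png

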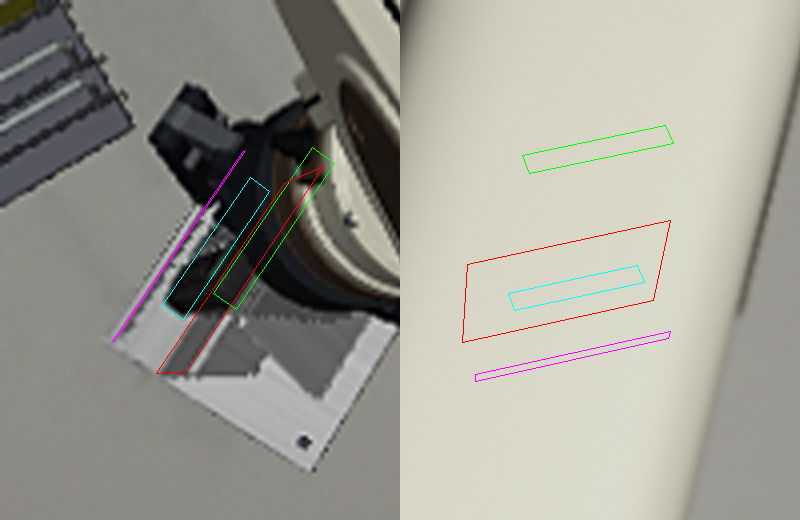

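```bash
python3 -m inch '[-5,-1,-14,0,0,0,0, -9,-2,-26,0,0,0,0, -13,-3,-38,0,0,0,0, -15,-3,-45,0,0,0,0, -13,-3,-48,0,0,0,0, -10,-2,-49,0,0,0,0, -10,-2,-49,0,0,0,0, -10,-2,-49,0,0,0,0]'; python3 see.py pics/p2.png 1
```

```text
clock: 6.38
eef_pos: [0.6456, -0.25, 0.1258]
tool_rot: [0.621, 0.764, -0.136, -0.11]
ft_force: [0.0, -0.4, -1.5]
grip_width: 0.0101
grasp_force: 59.1
tcp in stand mm [ 10.9   0.  125.8] tool z [-0.344 -0.    -0.939] tool y [ 0.939 -0.    -0.344] j [-0.3   1.    0.93  1.81 -0.17  1.09]
```

View pics/p2.png

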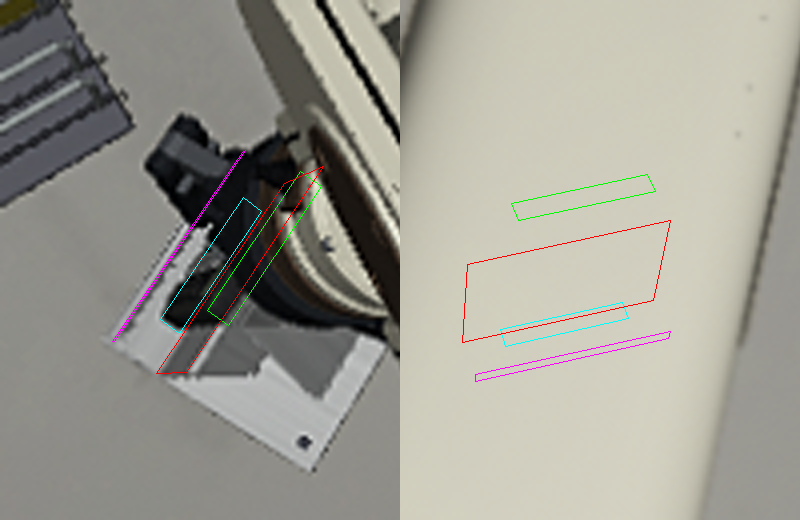

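```bash
python3 -m inch '[-1,0,-4,0,0,0,0, -2,0,-6,0,0,0,0, -2.5,-0.5,-7.5,0,0,0,0, -2.5,-0.5,-7.5,0,0,0,0, -2.5,-0.5,-7.5,0,0,0,0]'; python3 -m inch '[-0.5,0,-1,0,0,0,0, -0.7,0,-2,0,0,0,0, -0.7,0,-2,0,0,0,0, -0.7,0,-2,0,0,0,0]'
```

```text
clock: 6.9
eef_pos: [0.6427, -0.25, 0.1173]
tool_rot: [0.621, 0.764, -0.136, -0.111]
ft_force: [1.1, 2.2, 1.6]
grip_width: 0.0101
grasp_force: 59.7
clock: 7.23
eef_pos: [0.6426, -0.2499, 0.1172]
tool_rot: [0.621, 0.764, -0.135, -0.11]
ft_force: [1.6, 2.5, 8.2]
grip_width: 0.0102
grasp_force: 60.6
```

Ledge contact (8 N upward). Now I'll press back towards the backstop.

```bash
python3 -m inch '[1,0.2,0.5,0,0,0,0, 2,0.4,0.2,0,0,0,0, 3,0.6,0,0,0,0,0, 3,0.6,0,0,0,0,0, 3,0.6,0,0,0,0,0]'
```

```text
clock: 7.65
eef_pos: [0.6443, -0.2499, 0.1166]
tool_rot: [0.621, 0.764, -0.137, -0.111]
ft_force: [-1.5, 1.6, 6.7]
grip_width: 0.0102
grasp_force: 60.4
```

```bash
python3 see.py pics/p3.png 1
```

```text
tcp in stand mm [  9.6   0.5 116.6] tool z [-0.347 -0.    -0.938] tool y [ 0.938  0.    -0.347] j [-0.3   1.    0.91  1.79 -0.17  1.09]
```

View pics/p3.png

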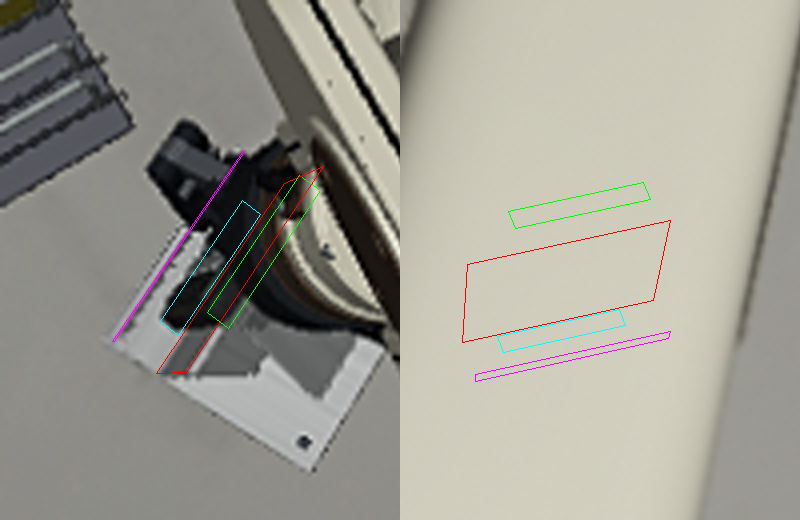

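```bash
python3 -m inch '[1.2,0.2,-0.2,0,0,0,0, 1.2,0.2,-0.2,0,0,0,0, 1.2,0.2,-0.2,0,0,0,12, 1.2,0.2,-0.2,0,0,0,16, 1.2,0.2,-0.2,0,0,0,25, 1.2,0.2,-0.2,0,0,0,40, 1.2,0.2,-0.2,0,0,0,40]'
```

```text
clock: 8.33
eef_pos: [0.6457, -0.2497, 0.1139]
tool_rot: [0.621, 0.764, -0.136, -0.112]
ft_force: [-0.7, 1.0, -0.6]
grip_width: 0.0338
grasp_force: 0.0
```

```bash
python3 -m inch '[3,1,8,0,0,0,40, 7,1,20,0,0,0,40, 13,3,38,0,0,0,40, 20,4,56,0,0,0,40, 27,6,75,0,0,0,40, 27,6,75,0,0,0,40]'
```

```text
clock: 8.83
eef_pos: [0.6649, -0.2407, 0.187]
tool_rot: [0.62, 0.765, -0.135, -0.108]
ft_force: [-0.3, 0.8, 0.6]
grip_width: 0.0341
grasp_force: 0.0
```

```bash
python3 -m inch '[-10,0,30,0,-0.05,0,40, -40,0,55,0,-0.12,0,40, -75,0,70,0,-0.2,0,40, -110,0,80,0,-0.28,0,40, -145,0,80,0,-0.35,0,40, -180,0,80,0,-0.35,0,40, -220,0,80,0,-0.35,0,40, -260,0,80,0,-0.35,0,40]'; python3 -m inch '[-30,35,0,0,0,0,40, -60,70,0,0,0,0,40, -60,100,0,0,0,0,40, -60,130,0,0,0,0,40, -60,160,0,0,0,0,40]'; python3 see.py pics/p4.png
```

```text
clock: 9.5
eef_pos: [0.4446, -0.2416, 0.2663]
tool_rot: [0.635, 0.772, -0.025, 0.029]
ft_force: [-0.0, -1.2, 1.1]
grip_width: 0.0342
grasp_force: 0.0
clock: 9.92
eef_pos: [0.3863, -0.0809, 0.2662]
tool_rot: [0.635, 0.771, -0.024, 0.029]
ft_force: [1.3, 0.5, -0.2]
grip_width: 0.0342
grasp_force: 0.0
tcp in stand mm [-208.2  218.7  266.2] tool z [-0.002 -0.075 -0.997] tool y [ 1.    -0.014 -0.001] j [-0.16  0.01 -0.24  1.31 -0.07  1.22]
```

View pics/p4.png

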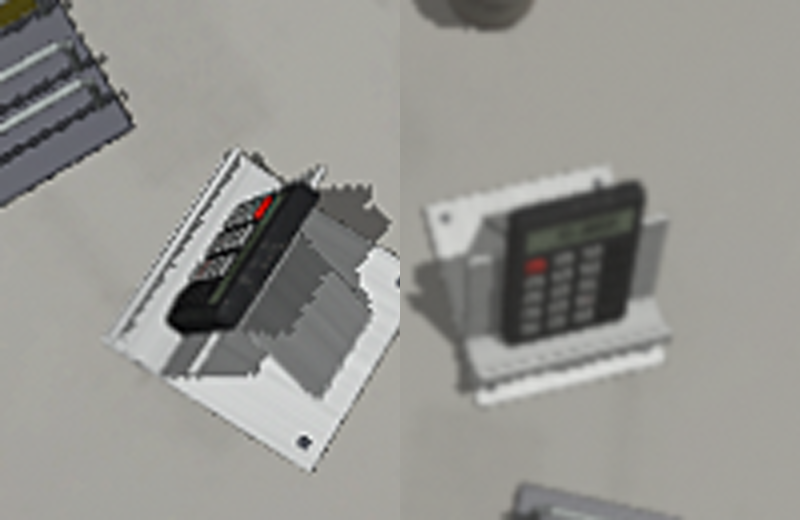

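The picture shows the calculator on the ledge, against the backstop, display up and keys out. Its lower edge (507,345 to 625,318) runs parallel to the ledge, with near-equal side gaps, so I'll hand in.

```bash
python3 -c "
from workcell import bot;print(bot.spot_point('top','memo_center') if bot.camera('top') is not None else 0);print(bot.job_done())"
```

```text
[{'uv': [358.4, 255.2], 'confidence': 0.68}]
the job is handed in; nothing more can be done
None
```

The calculator is leaning on the stand, display end up, keys facing out and centred to about 2 mm by eye; the memo pad is still in the sorter, and I handed the job in at about 10 s (the verdict was not shown).

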